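Refit a microscope's lamp cover and key its field-lens cell home

TASK

The microscope's lamp has been changed: lower the cover plate over the foot's two locating pins until it lies flush and let go of it, then put the knurled field-lens cell over the lens tube, turn it with light pressure until its hidden keyways drop over the tube's pins, and push it fully home against its spring, firmly but not hard. Finish still holding the cell pushed home, so that a colleague can tighten its grub screw, and leave the slide box, oil bottle and sharps bin where they stand.

Things in the scene. Friction and masses are not known exactly. Their poses are not given: they have to be found in the camera images.
- foot: Microscope foot, white casting 230 (x) x 180 (y) mm, fixed to the bench, its limb taken off; origin at the centre of its underside, z up. Its flat deck is 55 mm above the bench, with an open lamp well 100 x 48 mm round the lens tube; near its +x end a flat metal seat for the limb. Two locating pins stand on its centre line, 62 mm from the tube's axis to either side along the foot's x.
- pin_front (a point): Tip of the locating pin nearer the foot's -x end: an upright steel pin 8 mm in diameter, standing 19 mm out of the deck, the top 5 mm tapered to 3 mm.
- pin_rear (a point): Tip of the other, equal locating pin, 124 mm from the first towards the foot's +x end.
- tube_axis (a point): Point on the axis of the upright lens tube, level with the deck. The tube is 34 mm in diameter, its top 28 mm above the deck, bevelled to 30 mm. Three equally spaced radial key pins, 6 mm in diameter, stick out to 21.5 mm from the axis, their tops 23 mm above the deck. The tube does not turn, but its pins stand at a different angle every time, not told by this point's axes.
- cup_top (a point): Top centre, as at rest, of the sprung lens cup in the tube's mouth: 26 mm in diameter, 39 mm above the deck. It starts to give at 3.5 N, then takes 0.9 N more per mm, travel 9 mm. (The point itself does not move with the cup.)
- cover: Cover plate of bare aluminium, 150 (x) x 64 (y) x 12 mm, about 0.25 kg, lying flat; origin at the centre of its underside. Through holes: 48 mm in diameter at the centre (for the tube) and 11.5 mm in diameter at x = +62 and -62 mm (for the locating pins). Either way round, it lies on the deck with its long side along the foot's x. Dark vent slots on top.
- cell: Field-lens cell: dark knurled steel collar 58 mm in diameter, 30 mm high, about 0.16 kg, a lens in its top, standing upright; origin at the centre of its open underside. The lowest 12 mm of its bore are 36.4 mm in diameter with three keyways 10 mm wide, at its +x and 120 degrees to either side, unseen from outside. So a turn of 120 degrees is sure to bring them over the pins.
- cell_shoulder (a point): Centre of the cell's inner shoulder, 22 mm above its underside. Off the keyways the cell rests on the key pins, underside 23 mm above the deck. Keyed, it drops freely to the sprung cup (underside 17 mm above the deck); the last 5 mm, until its underside lies on the cover plate (12 mm above the deck), take about 8 N, its weight included; unpushed, the spring lifts it again.
- slide_box: Grey plastic slide box 85 x 105 x 34 mm, a bystander; origin at the centre of its underside.
- oil_bottle: Amber glass bottle 48 mm in diameter, 85 mm high, a bystander; origin at the centre of its underside.
- sharps_bin: Yellow round sharps bin, 124 mm in diameter, 138 mm high, a bystander; origin at the centre of its underside.
Things that resemble listed ones, but are neither listed nor needed, are in the scene too. There is more than one size of the cell; the one meant has the size given above.

How it is judged:
On the way, in this order (a step that is already met when the one before it is completed fails the run):
1. the cover plate lies flush on the deck over both locating pins and has been let go (z of cover in the frame of foot between 0.052 and 0.057 m and horizontal distance between cover and tube_axis below 0.005 m and angle between the z axis of cover and the z axis of foot, either way round below 0.03 rad and angle between the x axis of cover and the x axis of foot, either way round below 0.06 rad and contact force between the fingers and cover below 0.2 N), for 0.2 s.
2. the cell has dropped over the tube's pins (z of cell in the frame of foot below 0.0732 m and horizontal distance between cell and tube_axis below 0.004 m), for 0.1 s.
At the end, for the whole second after the job is handed in: Cover plate flush on the deck (2 mm, level to 0.03 rad, square to 0.06 rad, centred on the tube to 5 mm); cell level over the tube (4 mm, 0.06 rad), underside within 1.8 mm of the cover plate, spring squeezed, the fingers still holding it (2 N or more) through the last second (z of cover in the frame of foot between 0.052 and 0.057 m and horizontal distance between cover and tube_axis below 0.005 m and angle between the z axis of cover and the z axis of foot, either way round below 0.03 rad and angle between the x axis of cover and the x axis of foot, either way round below 0.06 rad and z of cell in the frame of foot below 0.0688 m and horizontal distance between cell and tube_axis below 0.004 m and angle between the z axis of cell and the z axis of foot, either way round below 0.06 rad and contact force between the fingers and cell above 2 N); the arm keeps its last pose, push and grip.
It fails at once if the cell is pressed too hard on the cover plate (more than 60 N) (contact force between cell and cover above 60 N).
It fails at once if the slide box is knocked or moved (more than 30 mm) (distance of slide_box from where it was at the start of the episode above 0.03 m).
It fails at once if the oil bottle is knocked or moved (more than 30 mm) (distance of oil_bottle from where it was at the start of the episode above 0.03 m).
It fails at once if the sharps bin is knocked or moved (more than 30 mm) (distance of sharps_bin from where it was at the start of the episode above 0.03 m).
It also fails if it takes over 61 s, if anything falls off the work surface, if the arm or the gripper's body presses on something with over 40 N, if the wrist force passes 120 N, or if a joint passes its speed limit or range.

ROBOT

A 6-joint arm with a two-finger parallel gripper is mounted at the origin on the work surface. World frame = base frame: x ahead of the robot, y to its left, z up, the work surface at z = 0. Lengths are in m, angles in rad, forces in N, time in s.
With the tool pointing down it reaches from about 0.375 to 0.9 m from the base axis. Payload 3.1 kg.
Tool frame: the origin (TCP) lies between the finger pads; the fingertips stand 8 mm ahead of it and the grasp point (between the pads) lies 11 mm behind it; z points along the fingers, y is the line along which they close (so a half turn about z gives the same grasp; the last joint's range is limited). The gripper opens to 87 mm and grips with 3 to 60 N. Pads are 19 mm wide; open, the fingers measure 117 mm over their backs; the gripper's body (75 mm by 190 mm) begins 51 mm behind the grasp point.
Start: joints at [-1.349, 0.527, 1.433, -0, 1.181, -0.178], TCP at [0.243, -0.576, 0.231] pointing down, gripper open.
Joint ranges: [-3.08, 3.08], [-0.75, 2.2], [0.22, 2.44], [-1.43, 4.57], [0, 2.65], [-2.85, 2.85]. Speed limits (rad/s): [2.79, 2.79, 3.14, 3.14, 3.14, 3.14].

INTERFACE

Orientations are given as a unit quaternion [x, y, z, w].
In Python, from rig import robot, vision, job gives the robot as it stands.
- The arm moves only by the shell command python3 -m handwheel 'ROWS' [OPENING] [FORCE]. ROWS is JSON, a list of rows, each a list of 4 numbers: the shift along the tool's x, y, z as a fraction of full scale, then the turn about the tool's z as a fraction of full scale. A call has 1 to 20 rows; each row is the pose to reach, as a shift and turn from the pose commanded when the call began, along the tool's axes at that moment, turning the shorter way round; what a row does not reach only later rows make up. Full scale, the value 1, is 300 mm for a shift and 2 pi rad for a turn. A row lasts 1/12 s, in which the tool goes at most 41.7 mm and 7.16 degrees, less where a joint would pass 70% of its speed; a pose out of reach is approached as far as the arm can. A call with a number of a shift or a turn outside -1 to 1 is refused whole. A call with a gripper value outside its range is refused whole. OPENING is the opening in per cent of the stroke, from 0 (shut) to 100 (fully open), set as the call begins (- or left out, the last holds). The fingers move at their own pace and stop on an object; FORCE is the grip in N (left out, the last holds). Time passes only in rows, so rows that repeat a pose let the fingers close. It gives the time, the measured TCP pose, the force, the opening and the grip force at its end, in the units of the state.
- robot.get_obs(): the state, without advancing time (a new reading comes with each control period).
- vision.camera(name): name is "side" or "top"; returns a dict with "frame" (384x512x3 uint8, red, green, blue), "K" (3x3 intrinsics, pixels), "cam_to_world" (4x4, takes a point from camera to world coordinates). Camera axes: x right, y down, z forward; pixel columns grow to the right and rows downward; lengths in m; the calibration is good to about 2 mm. A picture is of the moment at which its call begins. There is no depth.
- job.hand_in(): hands the job in; it is judged then, once.
Trained networks look in the newest picture that a camera, given by its name, has taken for a name from the list of things; names that differ only in an ending like _2 or _b are one class to them, and where a whole thing is asked for, a point or a joint stands for the part that bears it (a point fixed in the world has none). Each returns a list of dicts, best first, with "conf" (0 to 1); they miss things now and then, are a little off and sometimes report something else, mostly with a low value. They report only what shows in the picture. A call takes as long as a camera call. They do not tell look-alikes from the thing itself.
- vision.look_for(camera, label): "point" ([row, column] in pixels, amid what is visible of it).
- vision.outline_of(camera, label): "mask" (384x512 bool, what is visible of it) and "point" ([row, column] in pixels, amid what is visible of it).
The state is a dict: "time": time; "q": joint angles; "joint_velocities": joint speeds; "joint_torque": joint torques, N m; "position": TCP position; "tool_rot": TCP orientation; "ft_force": force on the tool from outside, world axes, zero at the start; "moment": the same for the moment, N m; "grip_width": finger opening in m; "grip_force": force on a finger pad.
Only numpy, scipy, OpenCV 4.12 (cv2) and the standard library are available. Lean on these libraries where they do the work, as an engineer would, in place of code of your own. Each camera call takes 0.05 s, during which the arm holds its last target. There are 200 camera calls.

## Working session

There is one attempt and no reset: what is moved stays moved. The work goes in short steps, Python scripts to look and compute and a shell command to move; the robot and the scene stay as the last step left them, time stands still between calls to the robot, and variables do not carry over. Pictures are saved under pics/ and viewed, at most 10 in all, crops included, and the job is handed in when it is done.

```bash
mkdir -p pics; ls
cat > h.py <<'E'
import numpy as np, cv2
from rig import robot, vision, job
def snap(n,f):
    c=vision.camera(n); cv2.imwrite('pics/'+f,cv2.cvtColor(c['frame'],cv2.COLOR_RGB2BGR)); return c
def ray(c,p):
    K,T=c['K'],c['cam_to_world']; d=T[:3,:3]@np.linalg.inv(K)@np.array([p[1],p[0],1.]); return T[:3,3],d
def atz(c,p,z):
    o,d=ray(c,p); return o+d*(z-o[2])/d[2]
def proj(c,P):
    T=np.linalg.inv(c['cam_to_world']); q=c['K']@(T[:3,:3]@np.array(P,float)+T[:3,3]); return q[1]/q[2],q[0]/q[2]
E
python3 - <<'E'
from h import *
for n in('top','side'):
    c=snap(n,n+'0.png'); print(n,c['K'].round(1).tolist(),c['cam_to_world'].round(3).tolist())
    for l in ['foot','pin_front','pin_rear','tube_axis','cup_top','cover','cell','slide_box','oil_bottle','sharps_bin']:
        print(l,[(np.round(d['point']).tolist(),round(d['conf'],2),atz(c,d['point'],{'foot':.055,'pin_front':.074,'pin_rear':.074,'tube_axis':.055,'cup_top':.094,'cover':.012,'cell':.03,'slide_box':.034,'oil_bottle':.085,'sharps_bin':.138}[l]).round(3).tolist()[:2]) for d in vision.look_for(n,l)])
o=robot.get_obs(); print(o)
E
```

```text
pics
top [[495.9, 0.0, 254.9], [0.0, 495.9, 190.4], [0.0, 0.0, 1.0]] [[0.022, -0.986, 0.165, 0.332], [-1.0, -0.025, -0.015, 0.038], [0.019, -0.165, -0.986, 1.579], [0.0, 0.0, 0.0, 1.0]]
foot [([211.0, 248.0], 0.71, [0.521, 0.035])]
pin_front [([209.0, 251.0], 0.98, [0.526, 0.027])]
pin_rear [([208.0, 253.0], 0.56, [0.531, 0.019])]
tube_axis []
cup_top [([209.0, 250.0], 0.73, [0.525, 0.03])]
cover [([253.0, 354.0], 0.55, [0.403, -0.301])]
cell [([211.0, 120.0], 0.77, [0.517, 0.435]), ([218.0, 158.0], 0.51, [0.496, 0.316])]
slide_box [([139.0, 283.0], 0.71, [0.76, -0.072])]
oil_bottle [([160.0, 171.0], 0.69, [0.669, 0.276]), ([209.0, 251.0], 0.54, [0.526, 0.027])]
sharps_bin [([162.0, 393.0], 0.64, [0.672, -0.394])]
side [[488.6, 0.0, 257.7], [0.0, 488.6, 189.4], [0.0, 0.0, 1.0]] [[-0.919, -0.222, 0.326, 0.084], [-0.394, 0.488, -0.779, 1.227], [0.014, -0.844, -0.536, 0.911], [0.0, 0.0, 0.0, 1.0]]
foot [([210.0, 275.0], 0.83, [0.508, 0.071])]
pin_front [([208.0, 274.0], 0.69, [0.509, 0.085])]
pin_rear [([208.0, 274.0], 0.73, [0.506, 0.088])]
tube_axis [([211.0, 273.0], 0.6, [0.512, 0.07
[... 346 characters left out ...]
time': 1.1, 'q': array([-1.34949014e+00,  5.27466297e-01,  1.43272828e+00,  2.79528726e-05,
        1.18140632e+00, -1.78487266e-01]), 'joint_velocities': array([ 0.00222896,  0.00214772, -0.00133644, -0.00115504, -0.00086154,
        0.00105827]), 'joint_torque': array([-5.32324357e-04, -4.40028512e+01, -1.76985061e+01,  6.32505119e-02,
        5.06033166e-02, -1.90865921e-05]), 'position': array([ 0.24330097, -0.57565907,  0.2305601 ]), 'tool_rot': array([ 9.80088143e-01,  1.98562917e-01,  1.28389648e-05, -4.39685684e-06]), 'ft_force': array([ 0.33762488, -0.5704613 , -0.06883185]), 'moment': array([0.00463099, 0.00434063, 0.06360921]), 'grip_force': 0.0, 'grip_width': 0.08716778936168848}
```

View pics/top0.png

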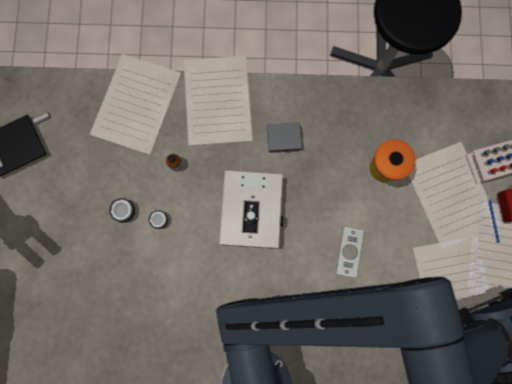

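View pics/side0.png

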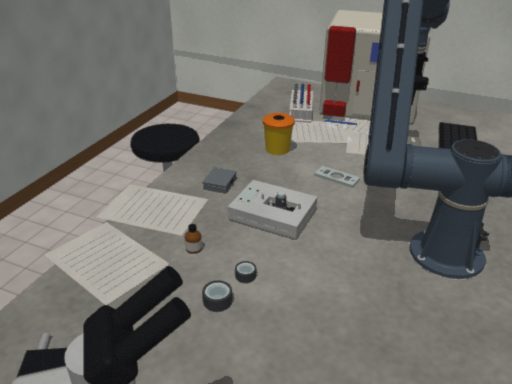

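The top view shows the foot at (209,251), the cover plate at (252,350), two cells at (210,121) and (219,158), the slide box at (137,284), the bottle at (161,174) and the bin at (160,394). Next I'll magnify the parts that matter.

Run:
```python
from h import *
c=vision.camera('top'); f=cv2.cvtColor(c['frame'],cv2.COLOR_RGB2BGR)
a=cv2.resize(f[165:255,210:295],None,fx=6,fy=6,interpolation=cv2.INTER_CUBIC)
b=cv2.resize(f[220:283,330:370],None,fx=6,fy=6,interpolation=cv2.INTER_CUBIC)
im=np.zeros((600,760,3),np.uint8); im[:540,:510]=a; im[:378,515:755]=b
d=cv2.resize(f[195:231,107:172],None,fx=3.7,fy=3.7,interpolation=cv2.INTER_CUBIC); im[400:400+d.shape[0],515:515+d.shape[1]]=d
cv2.imwrite('pics/z1.png',im)
def fitm(l,z):
  for d in vision.outline_of('top',l):
    m=d['mask'].astype(np.uint8); cs=max(cv2.findContours(m,0,1)[0],key=cv2.contourArea)[:,0,:]
    P=np.array([atz(c,(v,u),z)[:2] for u,v in cs],np.float32)
    r=cv2.minAreaRect(P*1000); print(l,round(d['conf'],2),d['point'].round() if hasattr(d['point'],'round') else d['point'],m.sum(),np.round(r[0],1),np.round(r[1],1),round(r[2],1), np.round(cv2.minEnclosingCircle(P*1000)[1]*2))
for l,z in [('foot',.055),('cover',.012),('cell',.03),('slide_box',.034),('oil_bottle',.085),('sharps_bin',.138)]: fitm(l,z)
```

```text
foot 0.97 [210.2, 251.0] 4368 [528.6  22.5] [189.9 235.1] 88.5 285.0
cover 0.85 [244.2, 345.3] 859 [ 407.  -285.7] [ 69.7 151.4] 78.9 158.0
cell 0.87 [218.9, 156.5] 275 [492. 315.] [56.1 54.5] 47.4 60.0
cell 0.77 [209.2, 123.1] 481 [519.8 431.3] [77.  71.6] 47.8 82.0
slide_box 0.65 [140.6, 282.3] 962 [768.6 -73.8] [ 95.  113.5] 5.9 140.0
oil_bottle 0.63 [160.0, 172.2] 227 [664.4 269.4] [56.6 45.1] 28.7 57.0
oil_bottle 0.45 [209.3, 253.4] 4366 [526.   22.4] [185.9 228.3] 87.7 281.0
sharps_bin 0.65 [162.4, 394.4] 1487 [ 678.2 -388.9] [122.  143.1] 12.8 148.0
sharps_bin 0.19 [259.1, 350.5] 855 [ 399.8 -262.4] [ 63.8 140.2] 79.8 147.0
```

View pics/z1.png

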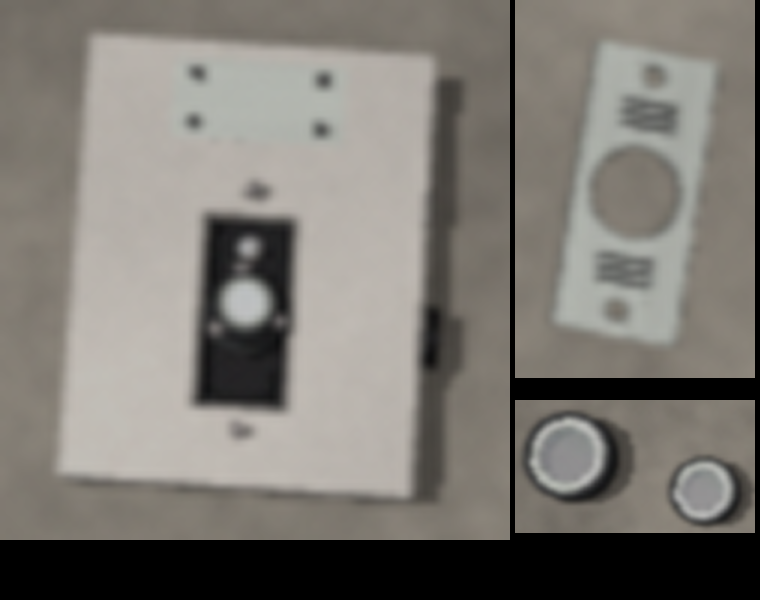

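The smaller cell, 55–60 mm across at pixel (219,158), is the one meant. The crop shows the foot's seat towards +x, the cup at about (215.5,251), and the cover's hole centres. I'll turn those points into poses.

Run:
```python
from h import *
c=vision.camera('top')
F=lambda x,y,z: atz(c,(165+(y-2.5)/6,210+(x-2.5)/6),z)
C=lambda x,y,z: atz(c,(220+(y-2.5)/6,330+(x-517.5)/6),z)
deck=np.array([F(*p,.055)[:2] for p in [(90,33),(435,55),(413,497),(58,473)]]); print('deck c',deck.mean(0).round(4),np.linalg.norm(np.diff(deck,axis=0),axis=1).round(3))
for i,j in((3,0),(2,1)): d=deck[j]-deck[i]; print('yaw',np.degrees(np.arctan2(d[1],d[0])).round(2))
w=np.array([F(*p,.055)[:2] for p in [(205,214),(297,220),(286,410),(192,403)]]); print('well c',w.mean(0).round(4),np.linalg.norm(np.diff(w,axis=0),axis=1).round(3))
print('cup',F(245,303,.094).round(4))
print('keys',[F(*p,.075).round(4)[:2] for p in [(215,328),(280,320),(240,268)]])
print('pins',[F(*p,.062).round(4)[:2] for p in [(257,190),(241,430)]])
h=[C(653,75,.012)[:2],C(617,311,.012)[:2]]; d=h[0]-h[1]; print('cover',(h[0]+h[1])/2,np.linalg.norm(d),np.degrees(np.arctan2(d[1],d[0])),'hole',C(636,192,.012))
k=np.array([C(*p,.012)[:2] for p in [(600,40),(718,63),(675,345),(553,323)]]); print('cov corners',k.mean(0),np.linalg.norm(np.diff(k,axis=0),axis=1).round(3))
D=lambda x,y,z: atz(c,(195+(y-400-1.5)/3.7,107+(x-515-1.5)/3.7),z)
print('cell',D(703,489,.03),D(671,489,.03)-D(736,489,.03))
s=vision.camera('side')
for n,m in (('side',s),('top',c)):
  for l in('cell',):
    for d in vision.outline_of(n,l): print(n,d['conf'],d['point'],atz(m,d['point'],.02))
```

```text
deck c [0.5314 0.0251] [0.181 0.23  0.181]
yaw -2.21
yaw -2.03
well c [0.5057 0.0267] [0.048 0.098 0.048]
cup [0.5054 0.0271 0.094 ]
keys [array([0.4945, 0.0419]), array([0.4994, 0.009 ]), array([0.5254, 0.0299])]
pins [array([0.5679, 0.0221]), array([0.4441, 0.0274])]
cover [ 0.40695585 -0.28856078] 0.12518336675587935 -9.233097334500286 hole [ 0.40708057 -0.28902578  0.012     ]
cov corners [ 0.40728364 -0.28937724] [0.063 0.15  0.064]
cell [0.49448887 0.31695967 0.03      ] [-0.00133945  0.05469247  0.        ]
side 0.74 [296.4, 215.0] [0.52465551 0.44013291 0.02      ]
side 0.65 [270.1, 244.6] [0.49719101 0.32014503 0.02      ]
top 0.5 [220.0, 156.1] [0.49117322 0.32261889 0.02      ]
```

```bash
cat >> h.py <<'E'
from scipy.spatial.transform import Rotation as Ro
def go(P,yaw=None):
    "fractions from present pose to world point P and tool-x yaw (deg)"
    o=robot.get_obs(); R=Ro.from_quat(o['tool_rot']).as_matrix(); s=R.T@(np.array(P)-o['position'])/.3
    y=np.degrees(np.arctan2(R[1,0],R[0,0])); t=0 if yaw is None else -((yaw-y+180)%360-180)/360
    print('pos',o['position'].round(4),'yaw',y.round(2),'tilt',np.round(R[:2,2],4),'rows',s.round(4),round(t,4),'q6',o['q'][5].round(3),'t',round(o['time'],2))
E
python3 -c "
from h import *
go([.407,-.289,.10],-9.2)"
```

```text
pos [ 0.2433 -0.5757  0.2305] yaw 22.91 tilt [-0.  0.] rows [ 0.8746 -0.6679  0.4351] 0.0892 q6 -0.178 t 1.65
```

```bash
python3 -m handwheel '[[0.8746,-0.6679,0.4351,0.0892],[0.8746,-0.6679,0.4351,0.0892],[0.8746,-0.6679,0.4351,0.0892],[0.8746,-0.6679,0.4351,0.0892],[0.8746,-0.6679,0.4351,0.0892],[0.8746,-0.6679,0.4351,0.0892],[0.8746,-0.6679,0.4351,0.0892],[0.8746,-0.6679,0.4351,0.0892],[0.8746,-0.6679,0.4351,0.0892],[0.8746,-0.6679,0.4351,0.0892],[0.8746,-0.6679,0.4351,0.0892],[0.8746,-0.6679,0.4351,0.0892],[0.8746,-0.6679,0.4351,0.0892],[0.8746,-0.6679,0.4351,0.0892],[0.8746,-0.6679,0.4351,0.0892]]' 100 20
python3 - <<'E'
from h import *
go([.407,-.289,.0115],-9.2)
c=vision.camera('top'); s=vision.camera('side'); f=cv2.cvtColor(c['frame'],cv2.COLOR_RGB2BGR);g=cv2.cvtColor(s['frame'],cv2.COLOR_RGB2BGR)
cv2.imwrite('pics/a1.png',np.vstack([cv2.resize(f[215:290,310:390],(400,290)),cv2.resize(g[120:205,290:370],(400,290))]))
E
```

```text
time: 2.9
position: [0.4068, -0.2904, 0.1005]
tool_rot: [0.997, -0.081, 0.001, 0.001]
ft_force: [-0.0, 1.1, 0.3]
grip_width: 0.0865
grip_force: 0.0
pos [ 0.4068 -0.2904  0.1005] yaw -9.32 tilt [ 0.001  -0.0012] rows [-0.0006 -0.0051  0.2967] -0.0003 q6 0.89 t 2.9
```

View pics/a1.png

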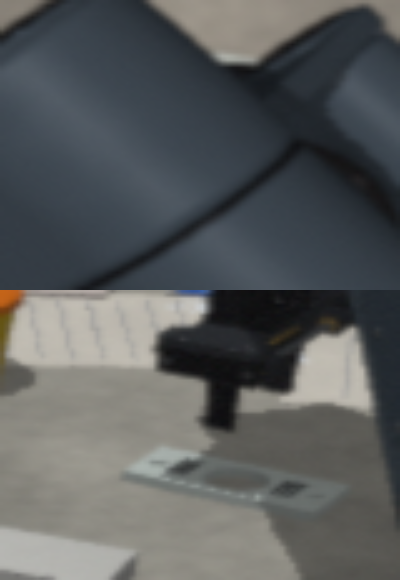

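The top camera is blocked by the arm. In the side view the open fingers hang over the middle of the plate. Descend and grip.

```bash
python3 -m handwheel '[[0,0,0.08,0],[0,0,0.16,0],[0,0,0.22,0],[0,0,0.26,0],[0,0,0.28,0],[0,0,0.29,0],[0,0,0.295,0],[0,0,0.295,0],[0,0,0.295,0]]' 100 20
python3 -m handwheel '[[0,0,0,0],[0,0,0,0],[0,0,0,0],[0,0,0,0],[0,0,0,0],[0,0,0,0],[0,0,0,0],[0,0,0,0],[0,0,0,0],[0,0,0,0]]' 0 30
python3 -m handwheel '[[0,0,-0.03,0],[0,0,-0.1,0],[0,0,-0.2,0],[0,0,-0.3,0],[0,0,-0.4,0],[0,0,-0.5,0],[0,0,-0.5,0],[0,0,-0.5,0]]'
python3 -c "
from h import *
go([.5057,.0266,.13],-2.2)
snap('side','s2.png')"
```

```text
time: 3.75
position: [0.4073, -0.2894, 0.0122]
tool_rot: [0.997, -0.08, 0.001, 0.0]
ft_force: [0.0, -0.2, 0.9]
grip_width: 0.0868
grip_force: 0.0
time: 4.58
position: [0.4067, -0.2882, 0.0117]
tool_rot: [0.997, -0.08, -0.0, -0.001]
ft_force: [-0.4, 4.3, 4.9]
grip_width: 0.0636
grip_force: 30.0
time: 5.25
position: [0.4078, -0.2903, 0.1632]
tool_rot: [0.997, -0.08, 0.002, 0.002]
ft_force: [0.5, -1.0, -3.0]
grip_width: 0.0633
grip_force: 30.0
pos [ 0.4078 -0.2903  0.1632] yaw -9.19 tilt [ 0.0031 -0.0042] rows [ 0.1531 -1.0952  0.107 ] -0.0194 q6 0.89 t 5.25
```

```bash
python3 -m handwheel '[[0.02,-0.08,0,0],[0.05,-0.2,0,0],[0.07,-0.32,0,0],[0.08,-0.44,0,0],[0.09,-0.56,0,0],[0.1,-0.68,0,0],[0.11,-0.79,0,-0.005],[0.12,-0.88,0,-0.01],[0.14,-0.95,0,-0.015],[0.15,-0.98,0,-0.019],[0.15,-1,0,-0.0194],[0.15,-1,0,-0.0194],[0.15,-1,0,-0.0194]]'
python3 -c "
from h import *
go([.5057,.0266,.12],-2.2)"
```

```text
time: 6.38
position: [0.4986, -0.0006, 0.1606]
tool_rot: [1.0, -0.02, -0.001, 0.0]
ft_force: [-0.1, -0.2, -3.6]
grip_width: 0.0637
grip_force: 30.0
pos [ 0.4986 -0.0006  0.1606] yaw -2.25 tilt [-0.0023 -0.    ] rows [ 0.0205 -0.0915  0.1353] -0.0001 q6 1.385 t 6.38
```

```bash
python3 -m handwheel '[[0.01,-0.05,0.03,0],[0.02,-0.09,0.08,0],[0.02,-0.09,0.12,0],[0.02,-0.09,0.135,0],[0.02,-0.09,0.135,0],[0.02,-0.09,0.135,0]]'
python3 - <<'E'
from h import *
go([.5057,.0266,.066],-2.2)
c=vision.camera('top'); s=vision.camera('side'); f=cv2.cvtColor(c['frame'],cv2.COLOR_RGB2BGR);g=cv2.cvtColor(s['frame'],cv2.COLOR_RGB2BGR)
cv2.imwrite('pics/a2.png',np.vstack([cv2.resize(f[160:255,205:300],(300,300)),np.zeros((0,300,3),np.uint8)]))
a=cv2.resize(f[160:255,205:300],(300,300),interpolation=2); b=cv2.resize(g[160:240,220:330],(495,360),interpolation=2)
im=np.zeros((360,795,3),np.uint8); im[:300,:300]=a; im[:,300:]=b; cv2.imwrite('pics/a2.png',im)
E
```

```text
time: 6.88
position: [0.5063, 0.0257, 0.121]
tool_rot: [1.0, -0.02, -0.0, 0.0]
ft_force: [0.1, -0.3, -4.0]
grip_width: 0.0639
grip_force: 30.0
pos [0.5063 0.0257 0.121 ] yaw -2.32 tilt [-0.0006 -0.0001] rows [-0.002  -0.0031  0.1832] -0.0003 q6 1.442 t 6.88
```

View pics/a2.png

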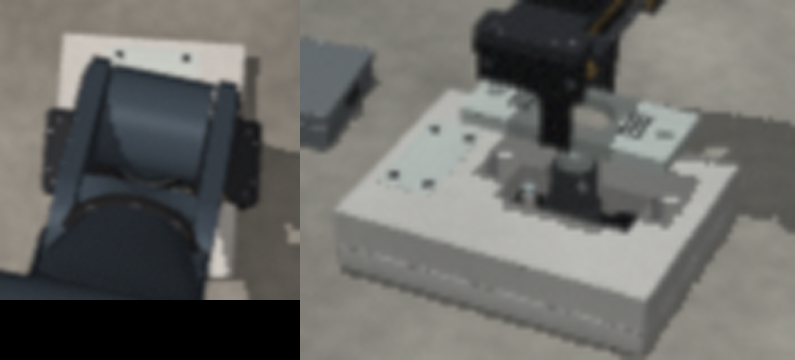

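The side view shows the plate level above the tube, with the tube rising into the centre hole. I'll descend in steps and watch the force.

```bash
python3 -m handwheel '[[-0.001,-0.002,0.03,0],[-0.001,-0.002,0.06,0],[-0.001,-0.002,0.08,0],[-0.001,-0.002,0.1,0],[-0.001,-0.002,0.11,0],[-0.001,-0.002,0.115,0],[-0.001,-0.002,0.12,0],[-0.001,-0.002,0.12,0],[-0.001,-0.002,0.12,0]]'
```

```text
time: 7.73
position: [0.5062, 0.0274, 0.0851]
tool_rot: [1.0, -0.019, -0.0, -0.0]
ft_force: [-0.5, 0.3, -3.4]
grip_width: 0.0638
grip_force: 30.0
```

```bash
python3 -m handwheel '[[0,0,0.005,0],[0,0,0.01,0],[0,0,0.015,0],[0,0,0.02,0],[0,0,0.02,0],[0,0,0.02,0]]'
```

```text
time: 8.23
position: [0.5065, 0.0283, 0.0788]
tool_rot: [1.0, -0.02, 0.0, -0.001]
ft_force: [1.3, 6.1, -3.6]
grip_width: 0.0636
grip_force: 30.0
```

```bash
python3 -m handwheel '[[0,0,0.005,0],[0,0,0.01,0],[0,0,0.01,0],[0,0,0.01,0]]'
```

```text
time: 8.57
position: [0.5065, 0.0285, 0.0759]
tool_rot: [1.0, -0.02, 0.0, -0.001]
ft_force: [0.4, 6.8, -2.1]
grip_width: 0.0639
grip_force: 30.0
```

The side force of about 6.5 N pushes the plate towards +y, so I'll yield about 1.5 mm that way and go on down.

```bash
python3 -m handwheel '[[0,-0.003,0,0],[0,-0.005,0,0],[0,-0.005,0.005,0],[0,-0.005,0.01,0],[0,-0.005,0.015,0],[0,-0.005,0.02,0],[0,-0.005,0.02,0],[0,-0.005,0.02,0]]'
```

```text
time: 9.23
position: [0.5062, 0.0287, 0.0698]
tool_rot: [1.0, -0.019, -0.0, -0.0]
ft_force: [0.2, 0.7, -2.8]
grip_width: 0.0638
grip_force: 30.0
```

```bash
python3 -m handwheel '[[0,0,0.004,0],[0,0,0.008,0],[0,0,0.011,0],[0,0,0.011,0],[0,0,0.011,0]]'
```

```text
time: 9.65
position: [0.5062, 0.0288, 0.0668]
tool_rot: [1.0, -0.019, 0.0, 0.0]
ft_force: [-0.7, 1.5, -1.1]
grip_width: 0.0634
grip_force: 30.0
```

```bash
python3 -m handwheel '[[0,0,0,0],[0,0,0,0],[0,0,0,0],[0,0,0,0],[0,0,0,0],[0,0,0,0]]' 100
python3 -m handwheel '[[0,0,-0.02,0],[0,0,-0.05,0],[0,0,-0.12,0],[0,0,-0.24,0],[0,0,-0.36,0],[0,0,-0.44,0],[0,0,-0.44,0],[0,0,-0.44,0]]'
python3 - <<'E'
from h import *
s=vision.camera('side');cv2.imwrite('pics/a3.png',cv2.resize(cv2.cvtColor(s['frame'],4)[150:240,215:330],None,fx=5,fy=5))
go([.4945,.317,.12],90)
E
```

```text
time: 10.15
position: [0.5063, 0.0287, 0.0668]
tool_rot: [1.0, -0.019, 0.0, 0.0]
ft_force: [-1.3, 0.0, 0.2]
grip_width: 0.086
grip_force: 0.0
time: 10.82
position: [0.5072, 0.0287, 0.2011]
tool_rot: [1.0, -0.019, 0.002, 0.0]
ft_force: [0.5, 0.2, -1.2]
grip_width: 0.0867
grip_force: 0.0
pos [0.506  0.0289 0.1995] yaw -2.21 tilt [ 0.0012 -0.0003] rows [-0.0759 -0.9582  0.2647] -0.2561 q6 1.446 t 10.87
```

View pics/a3.png

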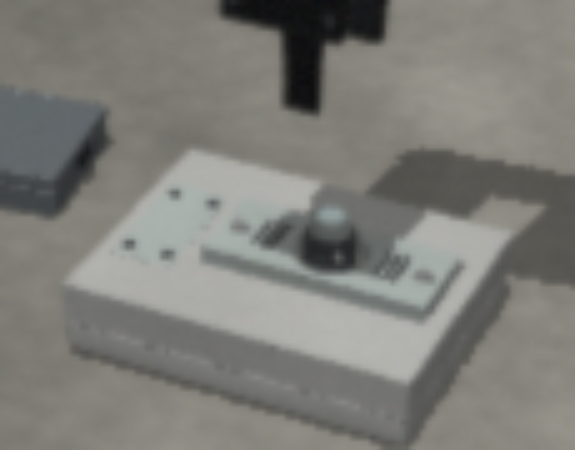

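The plate lies flush with both pins through its holes. Next is the cell.

```bash
python3 -m handwheel '[[0,-0.08,0,-0.02],[0,-0.2,0,-0.04],[-0.01,-0.32,0.02,-0.06],[-0.02,-0.45,0.04,-0.08],[-0.03,-0.57,0.08,-0.1],[-0.04,-0.68,0.12,-0.12],[-0.05,-0.79,0.16,-0.14],[-0.06,-0.88,0.2,-0.16],[-0.07,-0.94,0.23,-0.18],[-0.076,-0.958,0.25,-0.2],[-0.076,-0.958,0.265,-0.22],[-0.076,-0.958,0.265,-0.24],[-0.076,-0.958,0.265,-0.256],[-0.076,-0.958,0.265,-0.256],[-0.076,-0.958,0.265,-0.256]]' 100 30
python3 - <<'E'
from h import *
go([.4945,.317,.014],90)
s=vision.camera('side');c=vision.camera('top');g=cv2.cvtColor(s['frame'],4);f=cv2.cvtColor(c['frame'],4)
im=np.hstack([cv2.resize(g[215:315,195:275],(400,500)),cv2.resize(f[180:260,90:154+0],(400,500))]);cv2.imwrite('pics/a4.png',im)
E
```

```text
time: 12.12
position: [0.4935, 0.3164, 0.1177]
tool_rot: [0.709, 0.706, -0.002, -0.001]
ft_force: [-0.1, 0.7, -0.9]
grip_width: 0.0871
grip_force: 0.0
pos [0.4935 0.3164 0.1177] yaw 89.77 tilt [-0.0031 -0.0012] rows [0.0023 0.0044 0.3457] -0.0006 q6 0.384 t 12.12
```

View pics/a4.png

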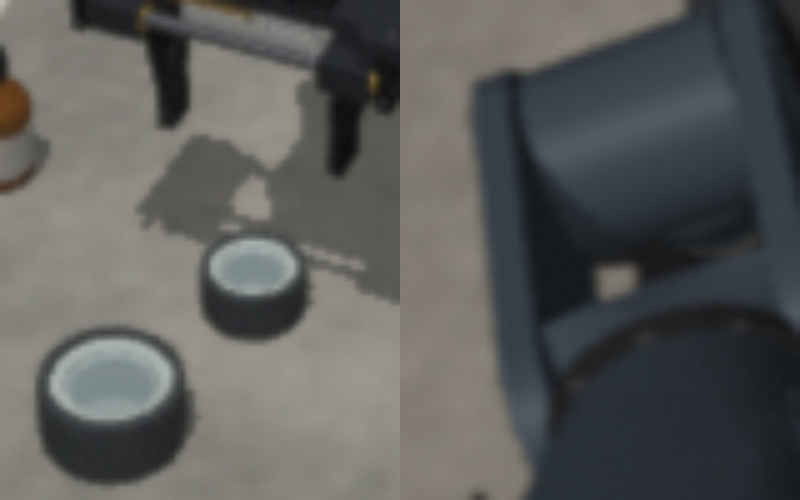

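Run:
```python
from h import *
s=vision.camera('side')
print(atz(s,(215+(270-2)/5,195+(254-2)/5),.03), atz(s,(215+(235-2)/5,195+(254-2)/5),.03))
# side check: cup top after cover (crop a3: x330,y218 /5)
print('cup',atz(s,(150+(218-2)/5,215+(332-2)/5),.094))
```

```text
[0.49306005 0.32403498 0.03      ] [0.50478702 0.29819714 0.03      ]
cup [0.50596515 0.02992772 0.094     ]
```

```bash
python3 -m handwheel '[[0.008,0.003,0.08,0],[0.008,0.003,0.16,0],[0.008,0.003,0.24,0],[0.008,0.003,0.3,0],[0.008,0.003,0.33,0],[0.008,0.003,0.34,0],[0.008,0.003,0.345,0],[0.008,0.003,0.345,0]]'
python3 -m handwheel '[[0,0,0,0],[0,0,0,0],[0,0,0,0],[0,0,0,0],[0,0,0,0],[0,0,0,0],[0,0,0,0],[0,0,0,0],[0,0,0,0],[0,0,0,0]]' 0 30
python3 -m handwheel '[[0,0,-0.03,0],[0,0,-0.1,0],[0,0,-0.2,0],[0,0,-0.3,0],[0,0,-0.38,0],[0,0,-0.42,0],[0,0,-0.42,0],[0,0,-0.42,0]]'
python3 - <<'E'
from h import *
go([.506,.0285,.14],90)
s=vision.camera('side');o=robot.get_obs();g=cv2.cvtColor(s['frame'],4)
r,u=[int(round(v)) for v in proj(s,o['position'])];print(r,u)
cv2.imwrite('pics/a5.png',cv2.resize(g[r-40:r+40,u-40:u+40],(480,480)))
E
```

```text
time: 12.93
position: [0.4961, 0.3195, 0.0163]
tool_rot: [0.708, 0.707, 0.001, 0.0]
ft_force: [-0.8, 0.5, -0.4]
grip_width: 0.0869
grip_force: 0.0
time: 13.77
position: [0.4953, 0.3193, 0.016]
tool_rot: [0.707, 0.707, -0.0, -0.0]
ft_force: [-2.5, -0.6, 5.3]
grip_width: 0.0578
grip_force: 30.0
time: 14.43
position: [0.4959, 0.3194, 0.1423]
tool_rot: [0.707, 0.707, 0.001, 0.0]
ft_force: [0.2, 0.0, -1.3]
grip_width: 0.058
grip_force: 30.0
pos [0.4959 0.3194 0.1423] yaw 89.94 tilt [0.0017 0.0006] rows [-0.9695  0.0348  0.0071] -0.0002 q6 0.384 t 14.43
234 246
```

View pics/a5.png

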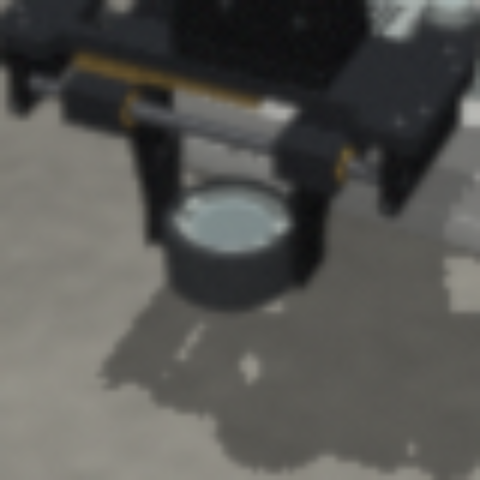

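Run:
```python
from h import *
s=vision.camera('side'); p=robot.get_obs()['position']
P=lambda x,y:(194+(y-2.5)/6,206+(x-2.5)/6)
for rc in [(238,218),(238,222)]: print(atz(s,P(*rc),p[2]+.014)-p)
q=lambda d:[round(float(v),0) for v in ((proj(s,p+np.array(d))[1]-206)*6,(proj(s,p+np.array(d))[0]-194)*6)]
for dy in(0,.004,.008):
  print(dy,'top c',q([0,dy,.014]),'top near rim',q([0,dy+.029*np.cos(.4),.014]),'bottom',q([0,dy,-.016]),'lowest', max(q([.029*np.cos(a),dy+.029*np.sin(a),-.016])[1] for a in np.linspace(0,6.28,60)),'toprim',min(q([.029*np.cos(a),dy+.029*np.sin(a),.014])[1] for a in np.linspace(0,6.28,60)))
print('tips',q([.037,.0095,-.008]),q([-.037,.0095,-.008]))
```

```text
[ 0.00166044 -0.00072171  0.014     ]
[0.00050107 0.00183095 0.014     ]
0 top c [238.0, 217.0] top near rim [212.0, 253.0] bottom [238.0, 273.0] lowest 316.0 toprim 177.0
0.004 top c [234.0, 223.0] top near rim [208.0, 258.0] bottom [234.0, 278.0] lowest 321.0 toprim 182.0
0.008 top c [231.0, 228.0] top near rim [204.0, 264.0] bottom [231.0, 284.0] lowest 327.0 toprim 187.0
tips [151.0, 249.0] [309.0, 293.0]
```

```bash
python3 -m handwheel '[[-0.06,0,0,0],[-0.16,0.01,0,0],[-0.28,0.02,0,0],[-0.4,0.03,0,0],[-0.52,0.03,0,0],[-0.64,0.033,0,0],[-0.75,0.035,0,0],[-0.85,0.035,0,0],[-0.92,0.035,0,0],[-0.96,0.035,0,0],[-0.975,0.035,0,0],[-0.975,0.035,0,0],[-0.975,0.035,0,0],[-0.975,0.035,0,0]]'
python3 - <<'E'
from h import *
go([.506,.0265,.099],90)
s=vision.camera('side');o=robot.get_obs();g=cv2.cvtColor(s['frame'],4)
r,u=[int(round(v)) for v in proj(s,o['position'])];print(r,u)
cv2.imwrite('pics/a6.png',cv2.resize(g[r-35:r+45,u-40:u+40],(480,480)))
E
```

```text
time: 15.7
position: [0.5053, 0.0281, 0.1414]
tool_rot: [0.707, 0.707, -0.0, -0.0]
ft_force: [0.4, -0.2, -0.7]
grip_width: 0.0574
grip_force: 30.0
pos [0.5053 0.0281 0.1414] yaw 90.02 tilt [-0.0008  0.0005] rows [-0.0052  0.0023  0.1415] 0.0001 q6 -0.167 t 15.7
180 282
```

View pics/a6.png

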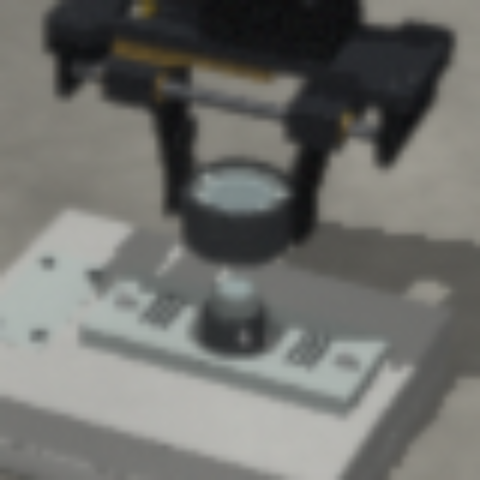

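The cell is held above the tube, nearly in line with it. Lower it onto the bevel while watching the force.

```bash
python3 -m handwheel '[[-0.004,0.001,0.03,0],[-0.004,0.001,0.06,0],[-0.004,0.001,0.09,0],[-0.004,0.001,0.11,0],[-0.004,0.001,0.125,0],[-0.004,0.001,0.135,0],[-0.004,0.001,0.135,0],[-0.004,0.001,0.135,0]]'
python3 -m handwheel '[[0,0,0.004,0],[0,0,0.008,0],[0,0,0.012,0],[0,0,0.012,0],[0,0,0.012,0]]'
```

```text
time: 16.42
position: [0.506, 0.0255, 0.101]
tool_rot: [0.708, 0.707, -0.0, -0.0]
ft_force: [-0.5, 0.3, -0.9]
grip_width: 0.0576
grip_force: 30.0
time: 16.83
position: [0.506, 0.0256, 0.0977]
tool_rot: [0.707, 0.707, 0.0, 0.0]
ft_force: [0.1, -0.5, -1.5]
grip_width: 0.0575
grip_force: 30.0
```

```bash
python3 -m handwheel '[[0,0,0.004,0],[0,0,0.008,0],[0,0,0.012,0],[0,0,0.012,0],[0,0,0.012,0]]'
```

```text
time: 17.25
position: [0.5056, 0.0259, 0.094]
tool_rot: [0.708, 0.707, -0.0, -0.0]
ft_force: [-0.7, 1.7, 1.1]
grip_width: 0.0576
grip_force: 30.0
```

```bash
python3 -m handwheel '[[0,0,0.004,0],[0,0,0.006,0],[0,0,0.006,0],[0,0,0.006,0]]'
```

```text
time: 17.58
position: [0.5057, 0.0259, 0.0935]
tool_rot: [0.707, 0.707, 0.0, -0.0]
ft_force: [-2.1, 2.7, 11.6]
grip_width: 0.0574
grip_force: 30.0
```

The cell rests on the key pins: TCP z is 0.0935, matching the predicted 0.094. Turn in short stretches under light pressure.

```bash
python3 -m handwheel '[[0.002,-0.001,-0.001,0],[0.002,-0.001,-0.001,0.007],[0.002,-0.001,-0.001,0.014],[0.002,-0.001,-0.001,0.021],[0.002,-0.001,-0.001,0.028],[0.002,-0.001,-0.001,0.035],[0.002,-0.001,-0.001,0.042],[0.002,-0.001,-0.001,0.042]]'; python3 -c "
from h import *
print(robot.get_obs()['moment'])"
```

```text
time: 18.25
position: [0.5049, 0.0263, 0.0935]
tool_rot: [0.795, 0.607, -0.0, -0.0]
ft_force: [-3.9, 1.1, 9.8]
grip_width: 0.0573
grip_force: 30.0
[ 0.34105932  0.54364342 -0.06894548]
```

```bash
python3 -m handwheel '[[0,0,0,0.007],[0,0,0,0.014],[0,0,0,0.021],[0,0,0,0.028],[0,0,0,0.035],[0,0,0,0.042],[0,0,0,0.042]]'; python3 -c "
from h import *
print(robot.get_obs()['moment'])"
```

```text
time: 18.83
position: [0.5044, 0.0266, 0.0935]
tool_rot: [0.868, 0.497, -0.001, -0.001]
ft_force: [-4.5, 2.1, 10.6]
grip_width: 0.0575
grip_force: 30.0
[ 0.4631326   0.69115021 -0.06252277]
```

```bash
python3 -m handwheel '[[0,-0.003,0,0.007],[0,-0.003,0,0.014],[0,-0.003,0,0.021],[0,-0.003,0,0.028],[0,-0.003,0,0.035],[0,-0.003,0,0.042],[0,-0.003,0,0.042]]'; python3 -c "
from h import *
print(robot.get_obs()['moment'])"
```

```text
time: 19.42
position: [0.5037, 0.0271, 0.0935]
tool_rot: [0.926, 0.379, -0.001, -0.001]
ft_force: [-4.3, 2.3, 9.9]
grip_width: 0.0577
grip_force: 30.0
[ 0.46068528  0.73467696 -0.0467129 ]
```

```bash
python3 -m handwheel '[[0,0,0,0.007],[0,0,0,0.014],[0,0,0,0.021],[0,0,0,0.028],[0,0,0,0.035],[0,0,0,0.042],[0,0,0,0.042]]'; python3 -c "
from h import *
print(robot.get_obs()['moment'])"
```

```text
time: 20.0
position: [0.5032, 0.0275, 0.0935]
tool_rot: [0.967, 0.253, -0.001, -0.001]
ft_force: [-4.3, 3.8, 11.6]
grip_width: 0.0578
grip_force: 30.0
[ 0.71690185  0.7645087  -0.06467034]
```

```bash
python3 -m handwheel '[[-0.001,-0.004,0,0.007],[-0.001,-0.004,0,0.014],[-0.001,-0.004,0,0.021],[-0.001,-0.004,0,0.028],[-0.001,-0.004,0,0.035],[-0.001,-0.004,0,0.042],[-0.001,-0.004,0,0.042]]'; python3 -c "
from h import *
print(robot.get_obs()['moment'])"
```

```text
time: 20.58
position: [0.5028, 0.0284, 0.0925]
tool_rot: [0.992, 0.124, -0.001, -0.001]
ft_force: [-2.0, 4.4, 1.3]
grip_width: 0.0576
grip_force: 30.0
[ 0.92842287  0.40623098 -0.04967737]
```

```bash
python3 -m handwheel '[[0,-0.002,0,0.007],[0,-0.002,0,0.014],[0,-0.002,0,0.021],[0,-0.002,0,0.028],[0,-0.002,0,0.035],[0,-0.002,0,0.042],[0,-0.002,0,0.042]]'; python3 -c "
from h import *
print(robot.get_obs()['moment'])"
```

```text
time: 21.17
position: [0.5024, 0.0291, 0.0919]
tool_rot: [1.0, -0.007, -0.002, -0.001]
ft_force: [-2.0, 6.0, -1.6]
grip_width: 0.0572
grip_force: 30.0
[1.02684419 0.39004656 0.09267542]
```

The cell has dropped off the pins: z is falling and the pressure is gone. I'll back the turn off slightly, relieve the side load and lower gently.

```bash
python3 -m handwheel '[[-0.001,-0.003,0,-0.007],[-0.001,-0.004,0,-0.014],[-0.001,-0.004,0.003,-0.014],[-0.001,-0.004,0.006,-0.014],[-0.001,-0.004,0.009,-0.014],[-0.001,-0.004,0.009,-0.014]]'; python3 -c "
from h import *
print(robot.get_obs()['moment'])"
```

```text
time: 21.67
position: [0.5034, 0.0293, 0.0895]
tool_rot: [0.999, 0.037, -0.0, -0.0]
ft_force: [-1.2, 0.1, -1.9]
grip_width: 0.0577
grip_force: 30.0
[0.29045143 0.17182683 0.04098447]
```

```bash
python3 -m handwheel '[[0,0,0.003,0],[0,0,0.006,0],[0,0,0.009,0],[0,0,0.012,0],[0,0,0.012,0],[0,0,0.012,0]]'
```

```text
time: 22.17
position: [0.5035, 0.0293, 0.0864]
tool_rot: [0.999, 0.037, -0.0, 0.0]
ft_force: [-2.7, 2.6, 3.5]
grip_width: 0.0578
grip_force: 30.0
```

```bash
python3 -m handwheel '[[0,0,0.003,0],[0,0,0.006,0],[0,0,0.009,0],[0,0,0.009,0],[0,0,0.009,0]]'
```

```text
time: 22.58
position: [0.5035, 0.0293, 0.0838]
tool_rot: [0.999, 0.037, -0.0, 0.0]
ft_force: [-1.9, 1.0, 6.7]
grip_width: 0.0575
grip_force: 30.0
```

```bash
python3 -m handwheel '[[0,0,0.003,0],[0,0,0.006,0],[0,0,0.006,0],[0,0,0.006,0]]'
```

```text
time: 22.92
position: [0.5035, 0.0293, 0.083]
tool_rot: [0.999, 0.037, 0.0, 0.0]
ft_force: [-4.9, 0.9, 13.3]
grip_width: 0.0575
grip_force: 30.0
```

```bash
python3 -m handwheel '[[-0.002,0,0.002,0],[-0.002,0,0.003,0],[-0.002,0,0.003,0],[-0.002,0,0.003,0],[-0.002,0,0.003,0],[-0.002,0,0.003,0]]'
python3 - <<'E'
from h import *
s=vision.camera('side');o=robot.get_obs();g=cv2.cvtColor(s['frame'],4);print(o['position'],o['ft_force'],o['moment'])
r,u=[int(round(v)) for v in proj(s,o['position'])]
cv2.imwrite('pics/a7.png',cv2.resize(g[r-35:r+45,u-40:u+40],(480,480)))
E
```

```text
time: 23.42
position: [0.5035, 0.0293, 0.0829]
tool_rot: [0.999, 0.037, 0.001, 0.0]
ft_force: [-5.4, 2.6, 19.7]
grip_width: 0.0576
grip_force: 30.0
[0.50346157 0.02929066 0.08292868] [-4.47229763  1.26316172 20.46232878] [ 0.54530576  0.87621118 -0.01255052]
```

View pics/a7.png

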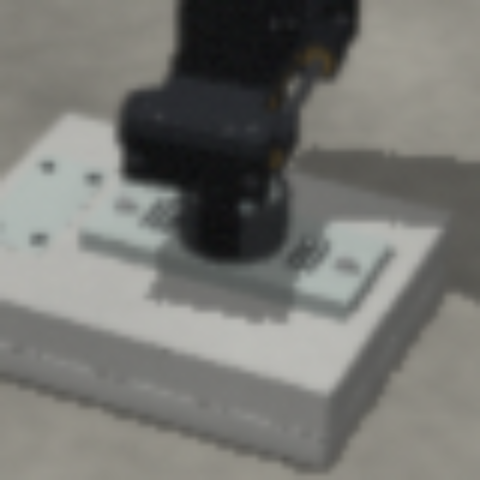

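The cell sits on the cover, held and pushed home at about 20 N, and the plate is still flush. Hand in.

```bash
python3 -c "
from rig import job
print(job.hand_in())"
```

```text
the job is handed in; nothing more can be done
None
```

The job is handed in: the cover plate lies flush on the deck and released, and the 58 mm cell is keyed over the pins and held pushed home at about 20 N, with the slide box, oil bottle and sharps bin untouched; the hand-in returned no verdict.

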